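# Clamp a slide carrier in the bench screw clamp

## Task

Push the grey slide carrier all the way in under the bridge of the screw clamp until it rests against the stop. Then grip the T-handle and turn it clockwise, regripping as needed, until the clearly rising resistance shows the carrier is firmly clamped, but do not overtighten: it carries glass. Let go of the handle, and leave the two glass jars and the bottle as they stand.

Things in the scene. Friction and masses are not known exactly. Their poses are not given: they have to be found in the camera images.
- press: The screw clamp, fixed to the bench. Origin on the bench directly under the vertical screw axis, z up, x = the direction in which the carrier slides home, y to the left of it. Dark base plate 215 x 94 x 14 mm, from x -150 to +65 mm, with two low guide rails along x, 43.6 mm apart, tops 24 mm over the bench.
- clamp_bridge (a point): Centre of the top of the aluminium bridge, 82 mm over the bench, on the screw axis. The bridge (30 mm along x, 84 mm along y) stands on two posts astride the carrier. The screw runs down through it to a round sprung rubber foot, 24 mm across. The foot's height is set differently each time: at the start it is 2 to 13 mm above the carrier.
- clamp_stop (a point): Middle of the end stop's face that the carrier must rest against, 36 mm beyond the screw axis, 23 mm over the bench.
- handle_bar (a point): Centre of the T-handle's steel crossbar, on the screw axis, 129 to 132 mm over the bench at the start. The bar is 80 mm long (this frame's y), 12 mm wide (x) and 14 mm high, on a 10 mm stem that goes down into the bridge. It sinks with the screw as it is tightened. The gap from the bar's underside to the bridge is 43 mm at most, 25 mm when clamped.
- handle (a joint): Turn of the T-handle (rad): grows clockwise seen from above, which tightens; all sinks 4 mm per rad. Friction 0.22 N m; held still, the reading drops to about 0 or below: judge its rise. It stays where left. After foot contact a spring (18 N/mm) adds 0.29 N m per rad. Under 18 N on the foot (rise 0.07 N m) is loose; a rise of 0.12 to 0.15 (30 to 38 N) is right; 60 N (0.24) cracks the glass.
- carrier: The slide carrier: grey flat bar 170 x 40 x 16 mm, 0.18 to 0.35 kg, a glass slide on top, lying between the rails on the base plate. Origin at the centre of its underside, x along the sliding direction. It starts drawn out 22 to 41 mm towards the robot; fully home, its front end touches the stop and its origin is at x = -49 mm in the clamp's frame.
- carrier_tab (a point): Centre of the carrier's upright tab, to push or grip it by: 12 mm thick along the sliding direction, 30 mm wide, 30 mm high, its top 60 mm over the bench. The carrier (top 30 mm over the bench) goes on 25 mm behind the tab's centre. The tab is 109 mm before the screw axis when home. Sliding it takes 1 to 5 N.
- jar_a: Square glass jar with lid, 48 x 48 x 62 mm, left of the clamp; leave alone. Origin under its centre.
- jar_b: The same kind of jar, right of the clamp; leave alone. Origin under its centre.
- bottle: Clear bottle with blue cap, 66 mm across, 120 mm tall, at the left; leave alone. Origin under its centre.

How it is judged:
By the outcome, as a careful person would: the job done as asked, in the order asked, and still so for the second after the job is handed in, with the robot touching nothing.
It also fails if it takes over 72 s, if anything falls off the work surface, if the arm or the gripper's body presses on something with over 40 N, if the wrist force passes 120 N, or if a joint passes its speed limit or range.

## Robot

A 7-joint arm with a two-finger parallel gripper is mounted at the origin on the work surface. World frame = base frame: x ahead of the robot, y to its left, z up, the work surface at z = 0. Lengths are in m, angles in rad, forces in N, time in s.
With the tool pointing down it reaches from about 0.425 to 1.025 m from the base axis. Payload 9.4 kg.
Tool frame: the origin (TCP) lies at the very end of the fingers, on their centre line; the grasp point (between the pads) lies 19 mm behind it; z points along the fingers, y is the direction in which the jaws open and shut (so a half turn about z gives the same grasp; the last joint's range is limited). The gripper opens to 93 mm and grips with 3 to 60 N. Pads are 15 mm wide; open, the fingers measure 128 mm over their backs; the gripper's body (75 mm by 188 mm) begins 65 mm behind the grasp point.
Start: joints at [1.071, 0.599, -0.003, 1.599, 0.002, 0.943, -0.08], TCP at [0.297, -0.661, 0.219] pointing down, gripper open.
Joint ranges: [-2.57, 2.57], [-0.35, 1.97], [-1.29, 1.29], [0.11, 2.56], [-1.05, 4.19], [0.11, 1.86], [-2.63, 2.63]. Speed limits (rad/s): [2.22, 2.22, 3.01, 3.01, 3.14, 3.14, 3.14].

## Interface

Orientations are given as a rotation vector (axis times angle).
In Python, from station import arm gives the robot as it stands. The module is installed in compiled form; this text tells all that it offers.
- The arm moves only by the shell command python3 -m handwheel 'ROWS' [OPENING]. ROWS is JSON, a list of rows, each an object of numbers: "dx", "dy", "dz": the shift along the tool's x, y, z in m; "yaw": the turn about the tool's z in rad. A call has 1 to 5 rows; each row is the pose to reach, as a shift and turn from the pose measured when the call began, along the tool's axes at that moment; what a row does not reach only later rows make up. A row lasts 1/8 s, in which the tool goes at most 62.5 mm and 10.7 degrees, less where a joint would pass 70% of its speed; a pose out of reach is approached as far as the arm can. A call with a gripper value outside its range is refused whole. OPENING is the opening, from -1 (shut) to 1 (fully open), set as the call begins (- or left out, the last holds). The fingers move at their own pace and stop on an object; the grip force is fixed at half the most. Time passes only in rows, so rows that repeat a pose let the fingers close. It gives the time, the measured TCP pose, the force and the opening at its end, in the units of the state.
- arm.read_state(): the state, without advancing time (a new reading comes with each control period).
- arm.get_image(name): name is "side" or "top" or "wrist"; returns a dict with "color" (480x640x3 uint8, red, green, blue), "depth" (480x640 float32, m along the optical axis (not along the pixel's ray), 0 where there is no reading), "vertical_fov" (degrees; the focal length in pixels is half the picture's height over the tangent of half this angle, whatever the lens; pixels are square), "cx", "cy" (the principal point, pixels), "R" (3x3) and "t" (3): a world point X has camera coordinates R X + t. Camera axes: x right, y down, z forward; pixel columns grow to the right and rows downward; lengths in m; the calibration is good to about 2 mm. The wrist camera is an equidistant fisheye: a pixel r from the principal point sees the ray r / f radians off the axis. A picture is of the moment at which its call begins.
- arm.finish_job(): hands the job in, once; it reports no verdict.
Trained networks look in a picture, given as the dict that the camera call returned (one of the last four; its "shot" number tells which), for a name from the list of things; names that differ only in an ending like _2 or _b are one class to them, and where a whole thing is asked for, a point or a joint stands for the part that bears it (a point fixed in the world has none). Each returns a list of dicts, best first, with "score" (0 to 1); they miss things now and then, are a little off and sometimes report something else, mostly with a low value. They report only what shows in the picture. A call takes as long as a camera call.
- arm.search_frame(picture, query): "rect" ([left, top, width, height] as shares, 0 to 1, of the picture: columns of its width, rows of its height, round what is visible of it).
- arm.place_of(picture, query): "centre" ([row, column] as shares, 0 to 1, of the picture: columns of its width, rows of its height: a listed point, or the origin of a listed thing).
The state is a dict: "time_s": time; "joint_pos": joint angles; "qvel": joint speeds; "joint_torque": joint torques, N m; "tcp_pos": TCP position; "orientation": TCP orientation; "contact_force": force on the tool from outside, world axes, zero at the start; "ft_torque": the same for the moment, N m; "opening": opening from 0.0 (shut) to 1.0 (fully open).
Only numpy, scipy, OpenCV 4.12 (cv2) and the standard library are available. Lean on these libraries where they do the work, as an engineer would, in place of code of your own. Each camera call takes 0.05 s, during which the arm holds its last target. There are 200 camera calls.

## Working session

There is one attempt and no reset: what is moved stays moved. The work goes in short steps, Python scripts to look and compute and a shell command to move; the robot and the scene stay as the last step left them, time stands still between calls to the robot, and variables do not carry over. Pictures are saved under pics/ and viewed, about 8 in all and at most 12, crops included, and the job is handed in when it is done.

```bash
mkdir -p pics; cat > h.py <<'E'
import numpy as np, cv2
from station import arm
from scipy.spatial.transform import Rotation as Ro
def f(p): return 240/np.tan(np.radians(p["vertical_fov"])/2)
def proj(p,X):
    c=np.array(p["R"])@np.array(X)+np.array(p["t"]); return [p["cx"]+f(p)*c[0]/c[2],p["cy"]+f(p)*c[1]/c[2]]
def onz(p,u,v,z):
    R=np.array(p["R"]);t=np.array(p["t"]);o=-R.T@t;d=R.T@np.array([(u-p["cx"])/f(p),(v-p["cy"])/f(p),1]);return o+d*(z-o[2])/d[2]
def dep(p,u,v):
    z=p["depth"][int(v),int(u)];R=np.array(p["R"]);t=np.array(p["t"])
    return R.T@(z*np.array([(u-p["cx"])/f(p),(v-p["cy"])/f(p),1])-t)
def st():
    s=arm.read_state();print("t",round(s["time_s"],2),"p",np.round(s["tcp_pos"],4),"R",np.round(Ro.from_rotvec(s["orientation"]).as_matrix(),3).tolist(),"F",np.round(s["contact_force"],1),"M",np.round(s["ft_torque"],3),"op",round(float(s["opening"]),3),"q",np.round(s["joint_pos"],2));return s
E
python3 - <<'E'
from h import *
st()
Z=dict(press=0,clamp_bridge=.082,clamp_stop=.023,handle_bar=.1305,carrier=.014,carrier_tab=.045,jar_a=0,jar_b=0,bottle=0)
for n in("top","side"):
    p=arm.get_image(n);cv2.imwrite(f"pics/{n}0.png",p["color"][:,:,::-1])
    for q,z in Z.items():
        for r in arm.place_of(p,q)[:2]:
            v,u=r["centre"][0]*480,r["centre"][1]*640
            print(n,q,round(r["score"],2),int(u),int(v),np.round(onz(p,u,v,z),4),"dep",np.round(dep(p,u,v),3))
E
```

```text
t 0.0 p [ 0.2973 -0.6607  0.2177] R [[0.912, 0.41, -0.001], [0.41, -0.912, 0.001], [-0.0, -0.002, -1.0]] F [ 0.7 -1.7 -0.2] M [ 0.002 -0.051 -0.029] op 0.996 q [ 1.07  0.6  -0.    1.6   0.    0.94 -0.08]
top press 0.59 385 249 [ 0.6107 -0.0148  0.    ] dep [ 0.606 -0.012  0.031]
top press 0.54 389 226 [ 0.6554 -0.0223  0.    ] dep [ 0.65  -0.019  0.026]
top clamp_bridge 0.56 390 239 [ 0.6162 -0.0151  0.082 ] dep [ 0.613 -0.013  0.102]
top clamp_stop 0.65 391 227 [ 0.6508 -0.0244  0.023 ] dep [ 0.651 -0.024  0.024]
top handle_bar 0.72 395 231 [ 0.6215 -0.0188  0.1305] dep [ 0.643 -0.033  0.015]
top carrier 0.76 375 283 [0.5414 0.0089 0.014 ] dep [0.54  0.01  0.031]
top carrier_tab 0.94 371 313 [0.4839 0.0197 0.045 ] dep [0.483 0.021 0.058]
top carrier_tab 0.46 392 226 [ 0.6468 -0.0233  0.045 ] dep [ 0.65  -0.025  0.03 ]
top jar_a 0.97 327 211 [0.6887 0.1    0.    ] dep [0.674 0.1   0.064]
top jar_a 0.68 374 285 [0.5403 0.0098 0.    ] dep [0.537 0.013 0.034]
top jar_b 0.97 327 211 [0.6887 0.1    0.    ] dep [0.674 0.1   0.064]
top jar_b 0.68 374 285 [0.5403 0.0098 0.    ] dep [0.537 0.
[... 304 characters left out ...]
8 0.022 0.057]
side handle_bar 0.72 310 198 [ 0.6134 -0.0092  0.1305] dep [ 0.613 -0.01   0.13 ]
side carrier 0.77 344 254 [5.424e-01 4.000e-04 1.400e-02] dep [0.539 0.025 0.03 ]
side carrier_tab 0.94 372 251 [0.4833 0.0298 0.045 ] dep [0.482 0.045 0.055]
side carrier_tab 0.63 262 282 [0.6703 0.1641 0.045 ] dep [0.684 0.123 0.014]
side jar_a 0.88 339 228 [ 0.5739 -0.1263  0.    ] dep [ 0.572 -0.113  0.008]
side jar_a 0.75 261 283 [0.6902 0.1068 0.    ] dep [0.686 0.121 0.011]
side jar_b 0.88 339 228 [ 0.5739 -0.1263  0.    ] dep [ 0.572 -0.113  0.008]
side jar_b 0.75 261 283 [0.6902 0.1068 0.    ] dep [0.686 0.121 0.011]
side bottle 0.64 294 390 [0.5657 0.3688 0.    ] dep [0.558 0.4   0.034]
```

View pics/top0.png

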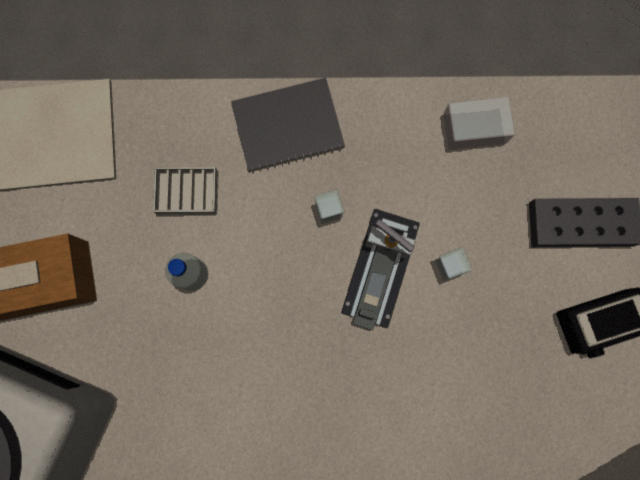

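View pics/side0.png

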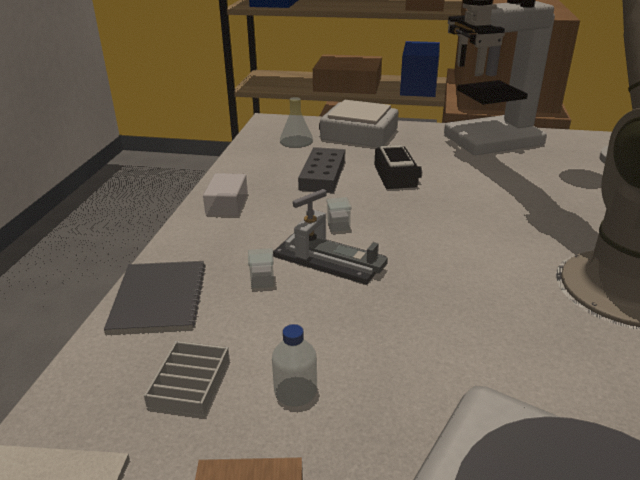

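The top view shows the clamp at about (385,265), pointing up and slightly right. The handle bar lies slantwise at (395,237) and the tab is at (368,315). The side view agrees. Next I'll get the exact directions from the depth images.

```bash
python3 - <<'E'
from h import *
for n in("top","side"):
    p=arm.get_image(n);v,u=np.mgrid[:480,:640];z=p["depth"];R=np.array(p["R"]);t=np.array(p["t"])
    C=np.stack([(u-p["cx"])/f(p)*z,(v-p["cy"])/f(p)*z,z],-1);W=(C-t)@R
    near=(z>0)&(np.hypot(W[...,0]-.57,W[...,1]+.0)<.14)
    for nm,lo,hi,xr in(("bar",.115,.145,(.55,.7)),("bridge",.07,.09,(.55,.7)),("tab",.05,.07,(.4,.54)),("carr",.025,.035,(.4,.59)),("all",.008,.15,(.4,.8))):
        m=near&(W[...,2]>lo)&(W[...,2]<hi)&(W[...,0]>xr[0])&(W[...,0]<xr[1])&(np.abs(W[...,1]+.02-( .57-W[...,0])*.28)<.08)
        P=W[m]
        if len(P)<5: print(n,nm,len(P));continue
        (c,s,a)=cv2.minAreaRect(P[:,:2].astype(np.float32)*1000)
        e=np.linalg.svd(P[:,:2]-P[:,:2].mean(0),full_matrices=False)[2][0]
        print(n,nm,len(P),"mean",np.round(P.mean(0),4),"rect",np.round(c,1),np.round(s,1),round(a,1),"dir",round(np.degrees(np.arctan2(e[1],e[0])),1))
    im=p["color"][150:350,290:490] if n=="top" else p["color"][170:300,240:400]
    cv2.imwrite(f"pics/{n}1.png",cv2.resize(im,None,fx=3.5,fy=3.5,interpolation=2)[:,:,::-1][:600])
E
```

```text
top bar 357 mean [ 0.6137 -0.0156  0.1369] rect [614.4 -16.1] [78.7 12.9] 50.5 dir -129.7
top bridge 517 mean [ 0.6132 -0.0081  0.0823] rect [614.5 -15.8] [83.5 30.4] 71.3 dir 69.1
top tab 114 mean [0.483  0.0278 0.0604] rect [483.1  27.7] [29.7 12.1] 71.0 dir -106.9
top carr 1605 mean [0.5278 0.0122 0.0303] rect [532.2  10.6] [ 66.9 155.4] 65.8 dir 159.6
top all 5505 mean [0.5664 0.001  0.0372] rect [567.7  -1.5] [ 95.8 229. ] 71.7 dir 162.3
side bar 299 mean [ 0.6158 -0.0096  0.1315] rect [615.1 -12.7] [80.  16.9] 47.0 dir 49.6
side bridge 412 mean [ 0.6147 -0.0039  0.0798] rect [614.9 -11.9] [86.4 31.2] 69.9 dir 67.2
side tab 96 mean [0.4845 0.033  0.0569] rect [485.1  30.8] [32.6 13. ] 71.8 dir 68.0
side carr 794 mean [0.526  0.0196 0.0292] rect [548.   -1.9] [ 94.  198.2] 47.0 dir 159.0
side all 3942 mean [0.5753 0.0156 0.0417] rect [562.3 -19.6] [144.5 230.2] 71.6 dir 162.7
```

View pics/top1.png

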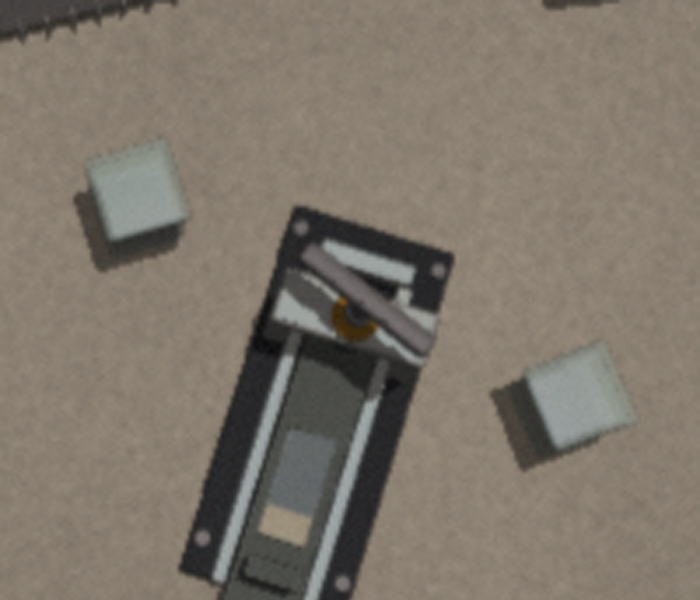

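The clamp axis is at about (0.6144, -0.0155). It slides towards -18.5°, the bar points to 50.5° and the carrier is about 29 mm out. I'll move to behind the tab with the gripper shut.

```bash
python3 -m handwheel '[{"dx":0.045,"dy":-0.04,"yaw":0.15},{"dx":0.09,"dy":-0.08,"yaw":0.3},{"dx":0.135,"dy":-0.12,"yaw":0.45},{"dx":0.18,"dy":-0.16,"yaw":0.6},{"dx":0.225,"dy":-0.2,"yaw":0.745}]' -1
cat >> h.py <<'E'
A=np.array([.6144,-.0155])
def to(s,lat,z,head):
    q=st();M=Ro.from_rotvec(q["orientation"]).as_matrix();e=np.radians(-18.5);d=np.array([np.cos(e),np.sin(e)]);l=np.array([-d[1],d[0]])
    X=np.r_[A+s*d+lat*l,z]-q["tcp_pos"];h=np.degrees(np.arctan2(M[1,0],M[0,0]))
    rel=np.array(q["tcp_pos"])[:2]-A
    print("s,lat",np.round([rel@d,rel@l],4),"head",round(h,2),"-> shift",np.round(M.T@X,4),"yaw",round(np.radians((h-head+180)%360-180),3))
E
python3 -c "
from h import *
to(-.175,0,.2,-18.5)"
```

```text
t 1.1 p [ 0.2975 -0.6611  0.2186] R [[0.912, 0.41, -0.0], [0.41, -0.912, 0.0], [-0.0, -0.0, -1.0]] F [-0.   0.  -0.6] M [-0.037  0.013 -0.053] op 1.0 q [ 1.07  0.6  -0.    1.6   0.    0.94 -0.08]
s,lat [-0.0957 -0.7128] head 24.23 -> shift [ 0.4254 -0.5775  0.0186] yaw 0.746invalid input at $[0]: expected keys dx, dy, dz, yaw
```

```bash
python3 -m handwheel '[{"dx":0.045,"dy":-0.04,"dz":0,"yaw":0.15},{"dx":0.09,"dy":-0.08,"dz":0,"yaw":0.3},{"dx":0.135,"dy":-0.12,"dz":0,"yaw":0.45},{"dx":0.18,"dy":-0.16,"dz":0,"yaw":0.6},{"dx":0.225,"dy":-0.2,"dz":0,"yaw":0.745}]' -1
python3 -c "
from h import *
to(-.175,0,.2,-18.5)"
```

```text
time_s: 1.72
tcp_pos: [0.4214, -0.3847, 0.2188]
orientation: [3.1, -0.511, 0.001]
contact_force: [1.6, -0.2, -0.4]
opening: 0.51
t 1.73 p [ 0.4214 -0.3847  0.2188] R [[0.947, -0.321, 0.001], [-0.321, -0.947, -0.0], [0.001, 0.0, -1.0]] F [ 1.6 -0.2 -0.4] M [ 0.056 -0.05  -0.028] op 0.51 q [ 0.5   0.42  0.19  1.97 -0.11  0.77 -1.14]
s,lat [-0.0659 -0.4114] head -18.74 -> shift [-0.1108 -0.4109  0.0188] yaw -0.004
```

```bash
python3 -m handwheel '[{"dx":0,"dy":-0.06,"dz":0,"yaw":0},{"dx":0,"dy":-0.12,"dz":0,"yaw":0},{"dx":-0.02,"dy":-0.18,"dz":0,"yaw":0},{"dx":-0.04,"dy":-0.235,"dz":0,"yaw":0},{"dx":-0.055,"dy":-0.29,"dz":0,"yaw":0}]' -1
python3 -c "
from h import *
to(-.175,0,.2,-18.5)"
```

```text
time_s: 2.35
tcp_pos: [0.4622, -0.0905, 0.2191]
orientation: [-3.1, 0.511, -0.002]
contact_force: [0.8, 0.2, 0.1]
opening: 0.015
t 2.35 p [ 0.4622 -0.0905  0.2191] R [[0.947, -0.321, 0.001], [-0.321, -0.947, -0.0], [0.001, -0.0, -1.0]] F [0.8 0.2 0.1] M [-0.01  -0.069  0.033] op 0.015 q [-0.05  0.3   0.16  2.17 -0.08  0.68 -1.74]
s,lat [-0.1205 -0.1194] head -18.73 -> shift [-0.055  -0.1191  0.019 ] yaw -0.004
```

```bash
python3 -m handwheel '[{"dx":-0.027,"dy":-0.055,"dz":0,"yaw":0},{"dx":-0.055,"dy":-0.11,"dz":0.01,"yaw":0},{"dx":-0.055,"dy":-0.119,"dz":0.06,"yaw":0},{"dx":-0.055,"dy":-0.119,"dz":0.12,"yaw":0},{"dx":-0.055,"dy":-0.119,"dz":0.14,"yaw":0}]' -1
python3 - <<'E'
from h import *
to(-.16,0,.04,-18.5)
p=arm.get_image("wrist");q=arm.get_image("top")
im=np.hstack([cv2.resize(p["color"],(440,330)),cv2.resize(q["color"][200:350,300:450],(330,330),interpolation=2)])
cv2.imwrite("pics/w2.png",im[:,:,::-1])
E
```

```text
time_s: 2.98
tcp_pos: [0.4475, 0.0402, 0.0766]
orientation: [3.099, -0.509, -0.003]
contact_force: [0.3, 0.4, 0.3]
opening: 0.006
t 2.98 p [0.4475 0.0402 0.0766] R [[0.947, -0.32, -0.002], [-0.32, -0.947, -0.001], [-0.001, 0.001, -1.0]] F [0.3 0.4 0.3] M [ 0.075 -0.002 -0.01 ] op 0.006 q [-0.26  0.53  0.06  2.34 -0.12  0.27 -1.99]
s,lat [-1.76e-01 -1.00e-04] head -18.66 -> shift [ 0.016  -0.0002  0.0366] yaw -0.003
```

View pics/w2.png

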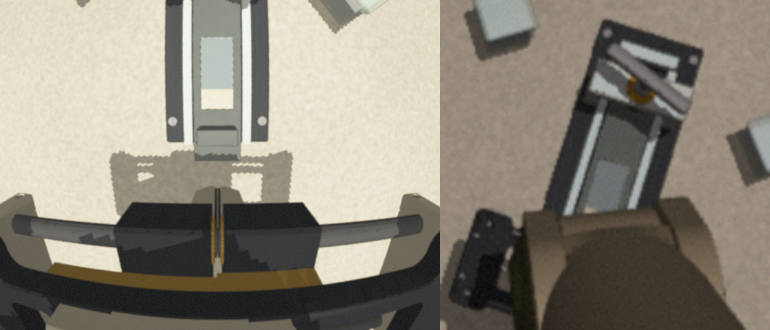

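The wrist picture shows the shut fingers centred (217,200) behind the tab (217,138). I'll lower and push.

```bash
python3 -m handwheel '[{"dx":0,"dy":0,"dz":0.02,"yaw":0},{"dx":0,"dy":0,"dz":0.036,"yaw":0},{"dx":0.004,"dy":0,"dz":0.036,"yaw":0},{"dx":0.012,"dy":0,"dz":0.036,"yaw":0},{"dx":0.02,"dy":0,"dz":0.036,"yaw":0}]' -1
python3 -c "
from h import *
to(-.1225,0,.04,-18.5)"
```

```text
time_s: 3.7
tcp_pos: [0.4678, 0.0332, 0.0422]
orientation: [3.099, -0.511, -0.001]
contact_force: [-0.7, 0.8, 0.2]
opening: 0.006
t 3.7 p [0.4678 0.0332 0.0422] R [[0.947, -0.321, -0.0], [-0.321, -0.947, -0.001], [-0.0, 0.001, -1.0]] F [-0.7  0.8  0.2] M [ 0.055 -0.003 -0.019] op 0.006 q [-0.22  0.61  0.04  2.32 -0.12  0.21 -1.97]
s,lat [-0.1545 -0.0003] head -18.72 -> shift [ 0.032  -0.0004  0.0022] yaw -0.004
```

```bash
python3 -m handwheel '[{"dx":0.005,"dy":0,"dz":0.001,"yaw":0},{"dx":0.01,"dy":0,"dz":0.002,"yaw":0},{"dx":0.015,"dy":0,"dz":0.002,"yaw":0},{"dx":0.02,"dy":0,"dz":0.002,"yaw":0},{"dx":0.024,"dy":0,"dz":0.002,"yaw":0}]' -1
python3 -c "
from h import *
to(-.1225,0,.04,-18.5)"
```

```text
time_s: 4.32
tcp_pos: [0.4911, 0.0254, 0.0401]
orientation: [3.099, -0.511, 0.0]
contact_force: [-2.4, 0.7, 1.7]
opening: 0.007
t 4.33 p [0.4911 0.0254 0.0401] R [[0.947, -0.321, -0.0], [-0.321, -0.947, -0.001], [0.0, 0.001, -1.0]] F [-2.4  0.7  1.7] M [ 0.209  0.565 -0.011] op 0.007 q [-0.2   0.63  0.05  2.27 -0.11  0.25 -1.95]
s,lat [-0.1299 -0.0004] head -18.73 -> shift [ 0.0074 -0.0004  0.0001] yaw -0.004
```

Sliding: about 2.5 N and a moment arm. I'll continue in small steps until it stops.

```bash
python3 -m handwheel '[{"dx":0.003,"dy":0,"dz":0,"yaw":0},{"dx":0.005,"dy":0,"dz":0,"yaw":0}]' -1; python3 -m handwheel '[{"dx":0.001,"dy":0,"dz":0,"yaw":0},{"dx":0.002,"dy":0,"dz":0,"yaw":0}]' -1; python3 -m handwheel '[{"dx":0.001,"dy":0,"dz":0,"yaw":0},{"dx":0.002,"dy":0,"dz":0,"yaw":0}]' -1
python3 -c "
from h import *
to(-.1225,0,.04,-18.5)"
```

```text
time_s: 4.58
tcp_pos: [0.4963, 0.0236, 0.0401]
orientation: [3.099, -0.511, 0.001]
contact_force: [-1.9, -0.3, 0.6]
opening: 0.003
time_s: 4.82
tcp_pos: [0.4982, 0.0229, 0.0401]
orientation: [3.099, -0.511, 0.001]
contact_force: [-1.6, 0.5, 0.0]
opening: 0.004
time_s: 5.08
tcp_pos: [0.4988, 0.0228, 0.04]
orientation: [3.099, -0.51, -0.003]
contact_force: [-7.1, 4.3, 6.7]
opening: 0.008
t 5.08 p [0.4988 0.0228 0.04  ] R [[0.947, -0.321, -0.002], [-0.321, -0.947, -0.0], [-0.002, 0.001, -1.0]] F [-7.1  4.3  6.7] M [0.984 1.704 0.021] op 0.008 q [-0.19  0.63  0.05  2.25 -0.11  0.26 -1.95]
s,lat [-0.1218 -0.0004] head -18.7 -> shift [-0.0007 -0.0004  0.    ] yaw -0.003
```

```bash
python3 -m handwheel '[{"dx":0.0015,"dy":0,"dz":0,"yaw":0},{"dx":0.0015,"dy":0,"dz":0,"yaw":0}]' -1; python3 -m handwheel '[{"dx":-0.01,"dy":0,"dz":0,"yaw":0},{"dx":-0.03,"dy":0,"dz":-0.02,"yaw":0},{"dx":-0.03,"dy":0,"dz":-0.08,"yaw":0},{"dx":-0.03,"dy":0,"dz":-0.14,"yaw":0},{"dx":-0.03,"dy":0,"dz":-0.17,"yaw":0}]' -1
python3 - <<'E'
from h import *
to(0,0,.2,50.5)
p=arm.get_image("side")
for q,z in(("carrier_tab",.045),("handle_bar",.13)):
  r=arm.place_of(p,q)[0];v,u=r["centre"][0]*480,r["centre"][1]*640;print(q,r["score"],onz(p,u,v,z),"expected",[.6144-.109*.948,-.0155+.109*.317] )
E
```

```text
time_s: 5.32
tcp_pos: [0.4987, 0.0228, 0.04]
orientation: [3.099, -0.509, -0.007]
contact_force: [-6.5, 3.0, 6.0]
opening: 0.004
time_s: 5.95
tcp_pos: [0.4723, 0.0324, 0.2133]
orientation: [-3.099, 0.51, -0.001]
contact_force: [-0.2, 0.5, -0.7]
opening: 0.003
t 5.95 p [0.4723 0.0324 0.2133] R [[0.947, -0.32, 0.001], [-0.32, -0.947, 0.001], [0.001, -0.001, -1.0]] F [-0.2  0.5 -0.7] M [0.069 0.046 0.028] op 0.003 q [-0.29  0.31  0.13  2.17 -0.07  0.66 -2.01]
s,lat [-0.15    0.0004] head -18.68 -> shift [ 1.50e-01 -1.00e-04  1.34e-02] yaw -1.207
carrier_tab 0.57 [0.511965   0.01268058 0.045     ] expected [0.511068, 0.019053]
handle_bar 0.89 [ 0.61984151 -0.01301677  0.13      ] expected [0.511068, 0.019053]
```

The carrier is home: the push stopped at the expected place, and extra travel gave no motion. Next I'll go above the handle, wound back far enough to tighten in one grip.

```bash
python3 -m handwheel '[{"dx":0.03,"dy":0,"dz":0,"yaw":-0.174},{"dx":0.06,"dy":0,"dz":0,"yaw":-0.348},{"dx":0.09,"dy":0,"dz":0,"yaw":-0.522},{"dx":0.12,"dy":0,"dz":0,"yaw":-0.696},{"dx":0.15,"dy":0,"dz":0,"yaw":-0.87}]' 0
for i in 1 2 3; do python3 -m handwheel '[{"dx":0,"dy":0,"dz":0,"yaw":-0.174},{"dx":0,"dy":0,"dz":0,"yaw":-0.348},{"dx":0,"dy":0,"dz":0,"yaw":-0.522},{"dx":0,"dy":0,"dz":0,"yaw":-0.696},{"dx":0,"dy":0,"dz":0,"yaw":-0.87}]' 0; done
python3 -c "
from h import *
to(0,0,.17,-129.5)"
```

```text
time_s: 6.72
tcp_pos: [0.6147, -0.0156, 0.2094]
orientation: [-3.022, -0.853, 0.002]
contact_force: [0.0, -0.0, 0.7]
opening: 0.479
time_s: 7.35
tcp_pos: [0.6141, -0.0154, 0.2073]
orientation: [-2.373, -2.052, 0.002]
contact_force: [0.2, -0.4, -0.5]
opening: 0.499
time_s: 7.98
tcp_pos: [0.6136, -0.0152, 0.2052]
orientation: [-1.278, -2.862, -0.002]
contact_force: [0.4, 0.1, 0.2]
opening: 0.501
time_s: 8.6
tcp_pos: [0.613, -0.0148, 0.2032]
orientation: [0.057, -3.133, -0.01]
contact_force: [-0.3, 0.1, -0.0]
opening: 0.501
t 8.6 p [ 0.613  -0.0148  0.2032] R [[-0.999, -0.036, -0.008], [-0.036, 0.999, 0.006], [0.008, 0.007, -1.0]] F [-0.3  0.1 -0. ] M [ 0.037 -0.158  0.013] op 0.501 q [ 0.46  0.6  -0.81  1.84  0.52  0.94  1.02]
s,lat [-0.0016  0.0002] head -177.92 -> shift [-0.0017 -0.001   0.0332] yaw -0.845
```

```bash
python3 -m handwheel '[{"dx":0,"dy":0,"dz":0,"yaw":-0.17},{"dx":0,"dy":0,"dz":0,"yaw":-0.34},{"dx":0,"dy":0,"dz":0,"yaw":-0.51},{"dx":-0.001,"dy":-0.001,"dz":0.01,"yaw":-0.68},{"dx":-0.002,"dy":-0.001,"dz":0.02,"yaw":-0.845}]' 0
python3 - <<'E'
from h import *
to(0,0,.111,-129.5)
p=arm.get_image("wrist");cv2.imwrite("pics/w3.png",p["color"][:,:,::-1])
E
```

```text
time_s: 9.22
tcp_pos: [0.6142, -0.0153, 0.1811]
orientation: [1.346, -2.833, -0.019]
contact_force: [-0.6, -0.3, 0.3]
opening: 0.499
t 9.22 p [ 0.6142 -0.0153  0.1811] R [[-0.632, -0.775, -0.01], [-0.775, 0.632, 0.009], [-0.001, 0.013, -1.0]] F [-0.6 -0.3  0.3] M [ 0.13  -0.069 -0.004] op 0.499 q [ 0.57  0.71 -1.01  1.85  0.7   1.    1.71]
s,lat [-0.0002  0.0001] head -129.18 -> shift [ 0.0001 -0.0011  0.0701] yaw 0.006
```

View pics/w3.png

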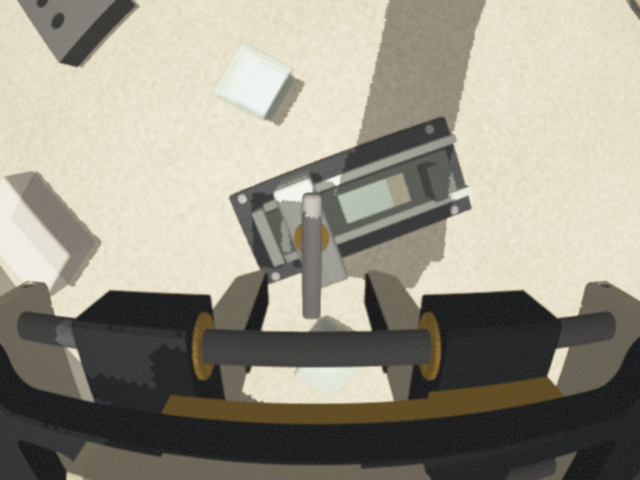

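The picture shows the bar (x≈312) parallel to the fingers and centred between them (267 to 365). Lowering to grip.

```bash
python3 -m handwheel '[{"dx":0,"dy":-0.001,"dz":0.025,"yaw":0.006},{"dx":0,"dy":-0.001,"dz":0.05,"yaw":0.006},{"dx":0,"dy":-0.001,"dz":0.07,"yaw":0.006},{"dx":0,"dy":-0.001,"dz":0.07,"yaw":0.006}]' 0
python3 -c "
from h import *
to(0,0,.111,-129.5)"
python3 -m handwheel '[{"dx":0,"dy":0,"dz":0,"yaw":0},{"dx":0,"dy":0,"dz":0,"yaw":0},{"dx":0,"dy":0,"dz":0,"yaw":0},{"dx":0,"dy":0,"dz":0,"yaw":0}]' -1
python3 -c "
from h import *
to(0,0,.111,-129.5)"
```

```text
time_s: 9.78
tcp_pos: [0.6127, -0.0157, 0.1077]
orientation: [1.345, -2.829, -0.023]
contact_force: [-0.4, 0.6, -0.1]
opening: 0.498
t 9.78 p [ 0.6127 -0.0157  0.1077] R [[-0.631, -0.775, -0.015], [-0.776, 0.631, 0.009], [0.002, 0.017, -1.0]] F [-0.4  0.6 -0.1] M [ 0.073 -0.111 -0.012] op 0.498 q [ 0.52  0.79 -0.94  1.91  0.8   0.89  1.63]
s,lat [-0.0016 -0.0007] head -129.15 -> shift [-0.0012 -0.0012 -0.0033] yaw 0.006
time_s: 10.28
tcp_pos: [0.6146, -0.017, 0.1084]
orientation: [1.345, -2.832, -0.018]
contact_force: [9.8, -7.5, -2.7]
opening: 0.125
t 10.28 p [ 0.6146 -0.017   0.1084] R [[-0.632, -0.775, -0.011], [-0.775, 0.632, 0.008], [0.001, 0.013, -1.0]] F [ 9.8 -7.5 -2.7] M [-1.322 -2.042 -0.111] op 0.125 q [ 0.52  0.79 -0.94  1.9   0.81  0.89  1.63]
s,lat [ 0.0007 -0.0014] head -129.19 -> shift [-0.001   0.0011 -0.0026] yaw 0.005
```

```bash
cat > m.py <<'E'
from h import *
s=arm.read_state();M=Ro.from_rotvec(s["orientation"]).as_matrix()
print("t",round(s["time_s"],2),"head",round(np.degrees(np.arctan2(M[1,0],M[0,0])),2),"p",np.round(s["tcp_pos"],4),"F",np.round(s["contact_force"],1),"Mz",round(s["ft_torque"][2],3),"qv7",round(s["qvel"][6],2),"tq7",round(s["joint_torque"][6],3),"op",round(s["opening"],3),"q",np.round(s["joint_pos"],2))
E
for i in 1 2 3; do python3 -m handwheel '[{"dx":0,"dy":0,"dz":0.0005,"yaw":0.12},{"dx":0,"dy":0,"dz":0.001,"yaw":0.24}]' -1 >/dev/null; python3 m.py; done
```

```text
t 10.53 head -143.16 p [ 0.6148 -0.017   0.1075] F [ 0.6  1.  -2.7] Mz 0.2 qv7 -0.81 tq7 1.092 op 0.126 q [ 0.49  0.76 -0.88  1.91  0.76  0.86  1.42]
t 10.78 head -157.09 p [ 0.6147 -0.0166  0.1065] F [-0.6  1.8 -3.2] Mz 0.29 qv7 -0.79 tq7 1.026 op 0.124 q [ 0.46  0.74 -0.82  1.91  0.72  0.82  1.22]
t 11.03 head -171.02 p [ 0.6146 -0.0161  0.1056] F [ 0.5  1.9 -2.7] Mz 0.207 qv7 -0.78 tq7 1.004 op 0.124 q [ 0.42  0.72 -0.76  1.91  0.67  0.79  1.02]
```

```bash
for i in 1 2 3; do python3 -m handwheel '[{"dx":0,"dy":0,"dz":0.0005,"yaw":0.12}]' -1 >/dev/null; python3 m.py; done
```

```text
t 11.15 head -178.07 p [ 0.6145 -0.0158  0.1051] F [ 1.   1.  -3.7] Mz 0.258 qv7 -0.81 tq7 1.071 op 0.128 q [ 0.4   0.71 -0.72  1.91  0.65  0.77  0.92]
t 11.28 head 174.86 p [ 0.6146 -0.0155  0.1046] F [-0.1  1.  -4.3] Mz 0.225 qv7 -0.8 tq7 1.041 op 0.124 q [ 0.39  0.7  -0.69  1.92  0.63  0.76  0.82]
t 11.4 head 167.8 p [ 0.6147 -0.0153  0.1041] F [ 1.   0.5 -3.5] Mz 0.254 qv7 -0.79 tq7 1.031 op 0.126 q [ 0.37  0.7  -0.66  1.92  0.6   0.74  0.72]
```

```bash
for i in 1 2 3 4; do python3 -m handwheel '[{"dx":0,"dy":0,"dz":0.0005,"yaw":0.12}]' -1 >/dev/null; python3 m.py|cut -c1-130; done
```

```text
t 11.53 head 160.73 p [ 0.6147 -0.015   0.1036] F [ 0.5  0.7 -3.6] Mz 0.318 qv7 -0.79 tq7 1.019 op 0.127 q [ 0.35  0.69 -0.62  1.9
t 11.65 head 153.67 p [ 0.6148 -0.0148  0.1031] F [-1.3  0.2 -1.5] Mz 0.328 qv7 -0.78 tq7 1.021 op 0.126 q [ 0.32  0.68 -0.59  1.9
t 11.78 head 146.61 p [ 0.615  -0.0145  0.1027] F [ 0.7  0.  -3.2] Mz 0.246 qv7 -0.77 tq7 1.0 op 0.127 q [ 0.3   0.67 -0.56  1.92 
t 11.9 head 139.55 p [ 0.6151 -0.0143  0.1022] F [ 1.6  0.6 -4.3] Mz 0.283 qv7 -0.77 tq7 0.987 op 0.127 q [ 0.28  0.67 -0.52  1.92
```

```bash
for i in 1 2 3; do python3 -m handwheel '[{"dx":0,"dy":0,"dz":0.0005,"yaw":0.12}]' -1 >/dev/null; python3 m.py; done
```

```text
t 12.03 head 132.49 p [ 0.6153 -0.0141  0.1017] F [ 1.  -0.3 -3. ] Mz 0.232 qv7 -0.76 tq7 0.977 op 0.127 q [ 0.26  0.66 -0.49  1.93  0.46  0.67  0.23]
t 12.15 head 125.43 p [ 0.6156 -0.014   0.1012] F [ 1.1 -0.1 -4.6] Mz 0.251 qv7 -0.75 tq7 0.967 op 0.124 q [ 0.24  0.65 -0.45  1.93  0.43  0.66  0.14]
t 12.28 head 118.37 p [ 0.6158 -0.0139  0.1007] F [ 1.   0.1 -4. ] Mz 0.289 qv7 -0.75 tq7 0.956 op 0.123 q [ 0.22  0.65 -0.42  1.93  0.4   0.65  0.04]
```

```bash
for i in 1 2 3; do python3 -m handwheel '[{"dx":0,"dy":0,"dz":0.0005,"yaw":0.12}]' -1 >/dev/null; python3 m.py|cut -c1-105; done
```

```text
t 12.4 head 111.32 p [ 0.6161 -0.0138  0.1002] F [ 0.1 -0.5 -4.8] Mz 0.194 qv7 -0.74 tq7 0.946 op 0.124 q
t 12.53 head 104.26 p [ 0.6164 -0.0137  0.0997] F [ 0.7 -0.5 -4.7] Mz 0.22 qv7 -0.73 tq7 0.936 op 0.124 q
t 12.65 head 97.2 p [ 0.6166 -0.0136  0.0992] F [ 0.1  0.3 -1.9] Mz 0.253 qv7 -0.73 tq7 0.934 op 0.128 q
```

```bash
for i in 1 2; do python3 -m handwheel '[{"dx":0,"dy":0,"dz":0.0005,"yaw":0.12}]' -1 >/dev/null; python3 m.py|cut -c1-105; done
```

```text
t 12.78 head 90.14 p [ 0.6169 -0.0136  0.0988] F [ 0.5 -0.1 -3.6] Mz 0.274 qv7 -0.72 tq7 0.919 op 0.124 q
t 12.9 head 83.08 p [ 0.6171 -0.0136  0.0983] F [ 0.7 -0.8 -3.5] Mz 0.262 qv7 -0.72 tq7 0.881 op 0.126 q
```

```bash
for i in 1 2 3; do python3 -m handwheel '[{"dx":0,"dy":0,"dz":0.0004,"yaw":0.1}]' -1 >/dev/null; python3 m.py; done
```

```text
t 13.03 head 77.19 p [ 0.6173 -0.0137  0.098 ] F [ 0.6 -1.9 -3.7] Mz 0.317 qv7 -0.59 tq7 0.566 op 0.128 q [ 0.08  0.63 -0.22  1.94  0.21  0.59 -0.49]
t 13.15 head 71.33 p [ 0.6176 -0.0138  0.0976] F [ 0.5 -0.9 -2.1] Mz 0.312 qv7 -0.59 tq7 0.626 op 0.128 q [ 0.06  0.63 -0.19  1.94  0.18  0.59 -0.56]
t 13.28 head 65.47 p [ 0.6177 -0.0138  0.0973] F [ 1.  -0.2 -3.3] Mz 0.36 qv7 -0.58 tq7 0.596 op 0.127 q [ 0.04  0.63 -0.16  1.94  0.15  0.58 -0.64]
```

```bash
for i in 1 2; do python3 -m handwheel '[{"dx":0,"dy":0,"dz":0.0001,"yaw":0.035}]' -1 >/dev/null; python3 m.py|cut -c1-110; done
```

```text
t 13.4 head 63.45 p [ 0.6178 -0.0139  0.0972] F [ 1.3 -0.3 -3.9] Mz 0.34 qv7 -0.19 tq7 -0.395 op 0.126 q [ 0.0
t 13.53 head 61.43 p [ 0.6179 -0.0139  0.097 ] F [ 0.6 -1.  -3.4] Mz 0.366 qv7 -0.21 tq7 -0.045 op 0.126 q [ 0
```

```bash
for i in 1 2; do python3 -m handwheel '[{"dx":0,"dy":0,"dz":0.0001,"yaw":0.035}]' -1 >/dev/null; python3 m.py|cut -c1-110; done
```

```text
t 13.65 head 59.37 p [ 0.618  -0.014   0.0969] F [ 0.8 -1.7 -4.3] Mz 0.399 qv7 -0.2 tq7 -0.03 op 0.124 q [ 0.0
t 13.78 head 57.25 p [ 0.618  -0.014   0.0968] F [ 1.8 -1.  -3.8] Mz 0.354 qv7 -0.21 tq7 -0.031 op 0.126 q [ 0
```

The estimated rise is about 0.13 N m, from a free-turning mean of 0.255, with contact near heading 84°. That's within the target, so I'll release and retreat upward.

```bash
python3 -m handwheel '[{"dx":0,"dy":0,"dz":0,"yaw":0},{"dx":0,"dy":0,"dz":0,"yaw":0},{"dx":0,"dy":0,"dz":0,"yaw":0},{"dx":0,"dy":0,"dz":0,"yaw":0}]' 0; python3 m.py
python3 -m handwheel '[{"dx":0,"dy":0,"dz":-0.02,"yaw":0},{"dx":0,"dy":0,"dz":-0.06,"yaw":0},{"dx":0,"dy":0,"dz":-0.12,"yaw":0},{"dx":0,"dy":0,"dz":-0.15,"yaw":0},{"dx":0,"dy":0,"dz":-0.16,"yaw":0}]' 0
python3 -m handwheel '[{"dx":-0.05,"dy":0.03,"dz":0,"yaw":0},{"dx":-0.08,"dy":0.06,"dz":0,"yaw":0},{"dx":-0.1,"dy":0.12,"dz":0,"yaw":0},{"dx":-0.1,"dy":0.17,"dz":0,"yaw":0},{"dx":-0.1,"dy":0.22,"dz":0,"yaw":0}]' 0
python3 - <<'E'
from h import *
st()
n=[]
for nme in("top","side"):
    p=arm.get_image(nme);v,u=np.mgrid[:480,:640];z=p["depth"];R=np.array(p["R"]);t=np.array(p["t"])
    W=(np.stack([(u-p["cx"])/f(p)*z,(v-p["cy"])/f(p)*z,z],-1)-t)@R
    for nm,lo,hi,c,r in(("bar",.1,.14,(.614,-.016),.05),("tab",.05,.07,(.5,.02),.04)):
        P=W[(z>0)&(W[...,2]>lo)&(W[...,2]<hi)&(np.hypot(W[...,0]-c[0],W[...,1]-c[1])<r)]
        if len(P)>5: print(nme,nm,len(P),np.round(P.mean(0),4),[np.round(a,1) for a in cv2.minAreaRect(P[:,:2].astype(np.float32)*1000)])
    im=p["color"][150:350,290:490] if nme=="top" else p["color"][170:300,240:370]
    n.append(cv2.resize(im,(400,400),interpolation=2))
cv2.imwrite("pics/end.png",np.hstack(n)[:,:,::-1])
E
```

```text
time_s: 14.28
tcp_pos: [0.618, -0.014, 0.0969]
orientation: [-2.749, -1.501, -0.011]
contact_force: [-0.5, 0.3, -0.3]
opening: 0.481
t 14.28 head 57.26 p [ 0.618  -0.014   0.0969] F [-0.5  0.3 -0.3] Mz -0.025 qv7 0.0 tq7 0.001 op 0.481 q [ 0.02  0.62 -0.12  1.95  0.1   0.57 -0.74]
time_s: 14.9
tcp_pos: [0.6184, -0.0159, 0.2588]
orientation: [-2.75, -1.501, -0.015]
contact_force: [-0.3, 0.6, 0.1]
opening: 0.497
time_s: 15.52
tcp_pos: [0.7499, -0.2203, 0.255]
orientation: [-2.75, -1.499, -0.012]
contact_force: [1.0, -0.3, 0.4]
opening: 0.501
t 15.53 p [ 0.7499 -0.2203  0.255 ] R [[0.542, 0.841, 0.002], [0.841, -0.542, 0.012], [0.012, -0.005, -1.0]] F [ 1.  -0.3  0.4] M [-0.003 -0.056 -0.033] op 0.501 q [ 0.28  0.65 -0.1   1.41  0.06  1.09 -0.4 ]
top bar 351 [ 0.6136 -0.0158  0.125 ] [array([614.5, -16. ]), array([79.9, 13.1]), np.float64(59.2)]
top tab 115 [0.5107 0.0187 0.0603] [array([510.9,  18.4]), array([29.7, 11.9]), np.float64(71.1)]
side bar 277 [ 0.6156 -0.0092  0.1196] [array([615.6, -12.8]), array([82.1, 15.5]), np.float64(60.8)]
side tab 89 [0.5125 0.0243 0.0572] [array([512.9,  21.4]), array([31.9, 13.9]), np.float64(70.7)]
```

View pics/end.png

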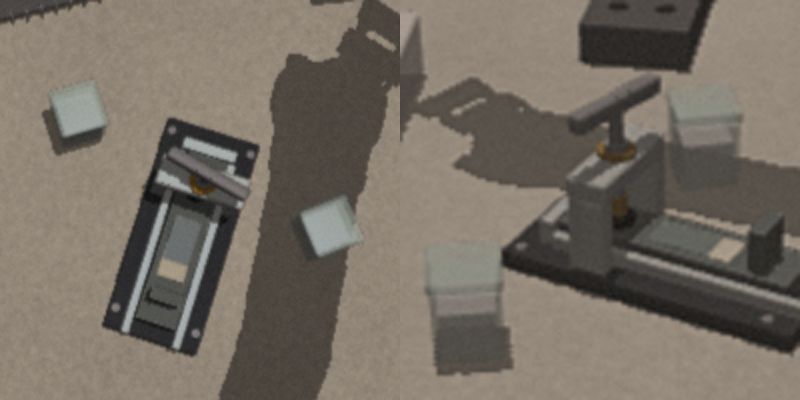

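The end view shows the tab at (165,300) in the left half, 109 mm before the axis, so the carrier is home. The foot is down on it, the handle is free, and the jars are in place. Handing in.

```bash
python3 -c "
from station import arm
print(arm.finish_job())"
```

```text
the job is handed in; nothing more can be done
None
```

I pushed the slide carrier home against the stop, tightened the clamp in a single grip, let go of the handle and handed the job in. The arm finished at about 15.6 s of the 72 s allowed.

- **Carrier:** The push stopped at about 8 N, and a further 1.5 mm commanded gave no motion. The final depth image puts the tab 109 mm before the screw axis, which is the home position.
- **Clamping:** I turned the handle clockwise about 3 rad. While it turned freely the torque averaged about 0.255 N m. At the end I estimate a rise of about 0.13 N m, or roughly 32–35 N on the foot. Single torque readings scattered by about 0.04 N m (the last two were 0.399 and 0.354), so that figure comes from a straight-line fit.
- **Disagreement in the checks:** The top camera shows the bar about 2° less turned than the gripper did (about 3.5° from the side camera). At 2° that lowers the rise by about 0.01 N m, still within the right range.
- **Surroundings:** In the last picture both jars look where they were. I did not re-check the bottle, but the arm never went near it. After release the arm was well clear of everything, with forces and moments near zero.

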